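# Run an instrument chassis out to its lock and send it home

## Robot

A 6-joint arm with a two-finger parallel gripper is mounted at the origin on the work surface. World frame = base frame: x ahead of the robot, y to its left, z up, the work surface at z = 0. Lengths are in m, angles in rad, forces in N, time in s.
With the tool pointing down it reaches from about 0.35 to 0.875 m from the base axis. Payload 4.2 kg.
Tool frame: the origin (TCP) lies midway between the tips of the shut fingers; the grasp point (between the pads) lies 19 mm behind it; z points along the fingers, y is the direction in which the jaws open and shut (so a half turn about z gives the same grasp; the last joint's range is limited). The gripper opens to 85 mm and grips with 20 to 120 N. Pads are 22 mm wide; open, the fingers measure 114 mm over their backs; the gripper's body (76 mm by 85 mm) begins 54 mm behind the grasp point. The pads swing forward as they close: fully open they stand 13 mm farther back than shut.
Start: joints at [-0.956, 0.385, 0.008, 0, -1.194, -0.259], TCP at [0.218, -0.586, 0.231] pointing down, gripper open.
Joint ranges: [-3.14, 3.14], [-1.21, 2.06], [-1.07, 1.41], [-3.16, 2.05], [-2.99, -0.16], [-3.1, 3.1]. Speed limits (rad/s): [2.79, 2.79, 3.14, 3.14, 3.14, 3.14].

## Interface

Orientations are given as a unit quaternion [x, y, z, w].
In Python, from station import status, viewer, sign_off gives the robot as it stands. The module is installed in compiled form; this text tells all that it offers.
- The arm moves only by the shell command python3 -m handwheel 'ROWS'. ROWS is JSON, a list of rows, each a list of 5 numbers: the shift along the tool's x, y, z in m, then the turn about the tool's z in degrees, then the opening, from 0 (shut) to 1 (fully open). A call has 1 to 20 rows; each row is the pose to reach, as a shift and turn from the pose commanded when the call began, along the tool's axes at that moment; what a row does not reach only later rows make up. A row lasts 1/10 s, in which the tool goes at most 50 mm and 8.59 degrees, less where a joint would pass 70% of its speed; a pose out of reach is approached as far as the arm can. A call with a gripper value outside its range is refused whole. The fingers move at their own pace and stop on an object; the grip force is fixed at half the most. Time passes only in rows, so rows that repeat a pose let the fingers close. It gives the time, the measured TCP pose, the force and the opening at its end, in the units of the state.
- status.sense(): the state, without advancing time (a new reading comes with each control period).
- viewer.grab_frame(name): name is "scene" or "top" or "wrist"; returns the picture (400x640x3 uint8, red, green, blue); there is no depth.
- viewer.camera_params(name): a dict with "mtx" (3x3 intrinsics, pixels), "R" (3x3) and "t" (3): a world point X has camera coordinates R X + t. Camera axes: x right, y down, z forward; pixel columns grow to the right and rows downward; lengths in m; the calibration is good to about 2 mm. A picture is of the moment at which its call begins: read the wrist's pose just before it. camera_params takes no time and is no camera call; for the wrist camera it gives the pose at the moment of the call.
- sign_off(): hands the job in, once; it reports no verdict.
The state is a dict: "clock": time; "joint_pos": joint angles; "joint_velocities": joint speeds; "effort": joint torques, N m; "position": TCP position; "eef_rot": TCP orientation; "contact_force": force on the tool from outside, world axes, zero at the start; "ft_torque": the same for the moment, N m; "finger_gap": finger opening in m.
Only numpy, scipy, OpenCV 4.12 (cv2) and the standard library are available. Lean on these libraries where they do the work, as an engineer would, in place of code of your own. Each camera call takes 0.05 s, during which the arm holds its last target.

## Task

Two instrument cases stand side by side on the bench, and one chassis has been left standing part-way out of its case. To reseat its slides, pull that chassis right out until it locks and stays out by itself with your hand off it, then press the release key on top of its case and push it fully home, with its front panel flush against the case. Leave the other chassis shut and the other things on the bench where they are.

Things in the scene. Friction and masses are not known exactly. Their poses are not given: they have to be found in the camera images.
- chassis_a (a joint): how far chassis a stands out of its case (m): 0 = home, front panel flush with the case; 0.131 = locked; 0.135 = end stop. Sliding takes 1 to 2 N; a buffer spring resists over the last 26 mm and the catch clicks in at about 0.132 (pull with up to 10 N, to the end stop). Pressing the key lets the buffer throw it back about 30 mm; from there push. At the start one chassis is 30 to 85 mm out, unlocked, the other at 0.
- key_a (a joint): travel of release key a (m): 0 = up, 0.013 = fully down; press it right down: the spring takes 1.5 to 3 N, and about 4 N in all while it carries the locked chassis. It frees the locked chassis at about 0.008. It also dips by itself as the chassis rides over the catch.
- handle_a (a point): centre of chassis a's handle: steel bar 12 mm thick, 90 mm long along the point's y, on a post at each end, 108 mm above the table; it moves with the chassis. The point's -x is the way the chassis is pulled out, towards the robot. Clear gap of 40 mm between bar and aluminium front panel (panel face 46 mm behind the bar's centre, 180 mm wide, 6 to 128 mm above the table).
- keytop_a (a point): centre of the top of release key a: bare steel push key, 26 (x) by 50 (y) mm, on the case roof near its front edge, 148 mm above the table when up (18 mm above the roof), pressed straight down. It stays with the case; with the chassis home the handle bar is 81 mm in front of it (point's -x).
- case_a: grey sheet-metal bench case a, fixed, 270 deep (x) by 180 wide (y) by 130 mm high; origin at the centre of its underside, -x is its front, where the chassis slides out towards the robot. Cases a and b are alike, side by side, about 0.34 m apart; which is on the left differs from run to run.
- chassis_b (a joint): how far chassis b stands out of its case (m): 0 = home, front panel flush with the case; 0.131 = locked; 0.135 = end stop. Sliding takes 1 to 2 N; a buffer spring resists over the last 26 mm and the catch clicks in at about 0.132 (pull with up to 10 N, to the end stop). Pressing the key lets the buffer throw it back about 30 mm; from there push. At the start one chassis is 30 to 85 mm out, unlocked, the other at 0.
- key_b (a joint): travel of release key b (m): 0 = up, 0.013 = fully down; press it right down: the spring takes 1.5 to 3 N, and about 4 N in all while it carries the locked chassis. It frees the locked chassis at about 0.008. It also dips by itself as the chassis rides over the catch.
- handle_b (a point): centre of chassis b's handle: steel bar 12 mm thick, 90 mm long along the point's y, on a post at each end, 108 mm above the table; it moves with the chassis. The point's -x is the way the chassis is pulled out, towards the robot. Clear gap of 40 mm between bar and aluminium front panel (panel face 46 mm behind the bar's centre, 180 mm wide, 6 to 128 mm above the table).
- keytop_b (a point): centre of the top of release key b: bare steel push key, 26 (x) by 50 (y) mm, on the case roof near its front edge, 148 mm above the table when up (18 mm above the roof), pressed straight down. It stays with the case; with the chassis home the handle bar is 81 mm in front of it (point's -x).
- case_b: grey sheet-metal bench case b, fixed, 270 deep (x) by 180 wide (y) by 130 mm high; origin at the centre of its underside, -x is its front, where the chassis slides out towards the robot. Cases a and b are alike, side by side, about 0.34 m apart; which is on the left differs from run to run.
- washbottle1_mid (a point): bystander: white wash bottle with bent spout, 68 mm wide, 195 mm tall; point on its axis, 70 mm above its foot
- washbottle2_mid (a point): bystander: a second wash bottle, the same
- jar: bystander: jar 48 mm wide, 75 mm tall, standing between the two cases; origin under its foot
- screwdriver: bystander: screwdriver 180 mm long lying on the table in front of the cases, between them; origin on its underside
- beaker: bystander: glass beaker 70 mm wide, 90 mm tall, off to the right; origin under its foot
- wipes: bystander: cardboard box 120 x 220 x 80 mm high, off to the right; origin under its centre
- wrench: bystander: wrench 160 mm long lying off to the left; origin on its underside

How it is judged:
On the way, in this order (a step that is already met when the one before it is completed fails the run):
1. the chassis that stood part-way out is locked at full extension (more than 125 mm out) with the fingers off it (value of joint chassis_a above 0.125 m and contact force between the fingers and chassis_a below 0.3 N), for 0.3 s.
2. its release key is pressed down (more than 6 mm) (value of joint key_a above 0.006 m), for 0.02 s.
At the end, for the whole second after the job is handed in: both chassis are home (each less than 6 mm out) and at rest, and the release key of the cycled chassis is up again (less than 3 mm down) (value of joint each of chassis_a, chassis_b below 0.006 m and value of joint key_a below 0.003 m and velocity of joint chassis_a between -0.01 and 0.01 m/s); the robot touches nothing.
It fails at once if the other chassis is pulled out more than 12 mm (value of joint chassis_b above 0.012 m).
It fails at once if a bystander is pushed more than 40 mm from its place (distance of any of washbottle1_mid, washbottle2_mid, jar, screwdriver, beaker, wipes, wrench from where it was at the start of the episode above 0.04 m).
It also fails if it takes over 61 s, if anything falls off the work surface, if the arm or the gripper's body presses on something with over 40 N, if the wrist force passes 120 N, or if a joint passes its speed limit or range.

## Working session

There is one attempt and no reset: what is moved stays moved. The work goes in short steps, Python scripts to look and compute and a shell command to move; the robot and the scene stay as the last step left them, time stands still between calls to the robot, and variables do not carry over. Pictures are saved under pics/ and viewed, and the job is handed in when it is done.

```bash
mkdir -p pics; cat > h.py <<'E'
import numpy as np,cv2,json
from station import status,viewer
from scipy.spatial.transform import Rotation as Rn
def grab(n,fn):
    p=viewer.camera_params(n); im=viewer.grab_frame(n)
    cv2.imwrite('pics/'+fn,im[:,:,::-1]); return im,p
def ray(p,u,v,z):
    K,R,t=[np.array(p[k],float) for k in('mtx','R','t')]
    c=-R.T@t; d=R.T@np.linalg.solve(K,[u,v,1.]); return c+d*(z-c[2])/d[2]
def proj(p,X):
    K,R,t=[np.array(p[k],float) for k in('mtx','R','t')]
    q=K@(R@np.array(X)+t); return q[:2]/q[2]
E
python3 - <<'E'
from h import *
for n in('scene','top'):
    im,p=grab(n,n+'0.png'); print(n,-np.array(p['R']).T@np.array(p['t']))
s=status.sense();print(s)
E
```

```text
scene [ 1.29217836 -0.15321866  1.45270686]
top [0.45679226 0.02840675 1.37010185]
{'clock': 0.1, 'joint_pos': array([-9.56382449e-01,  3.85478103e-01,  6.72478465e-03, -4.36234345e-04,
       -1.19401232e+00, -2.58589426e-01]), 'joint_velocities': array([ 0.00170472, -0.00189252,  0.00130037,  0.0022294 , -0.00084844,
        0.0018986 ]), 'effort': array([ 5.60558055e-04, -3.93318951e+01,  1.88929385e+01,  4.19785917e+00,
       -2.55585073e-03,  4.39337015e-06]), 'position': array([ 0.21754339, -0.58533966,  0.23031698]), 'eef_rot': array([-1.76895869e-01,  9.84229059e-01,  9.78044676e-04, -2.32557377e-04]), 'contact_force': array([ 0.48086613, -0.36852888,  0.35646569]), 'ft_torque': array([-0.00893227, -0.03204335, -0.03315433]), 'finger_gap': 0.08547467503782755}
```

View pics/top0.png

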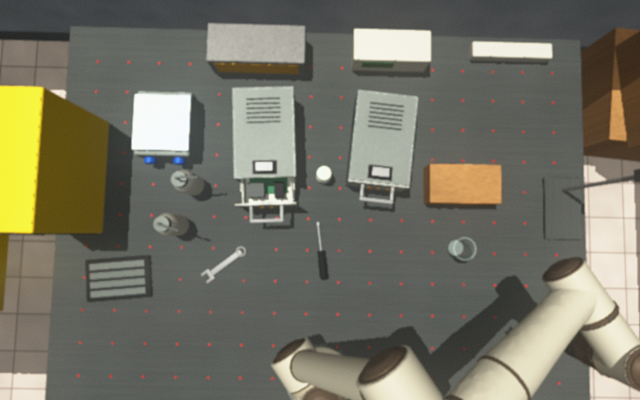

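View pics/scene0.png

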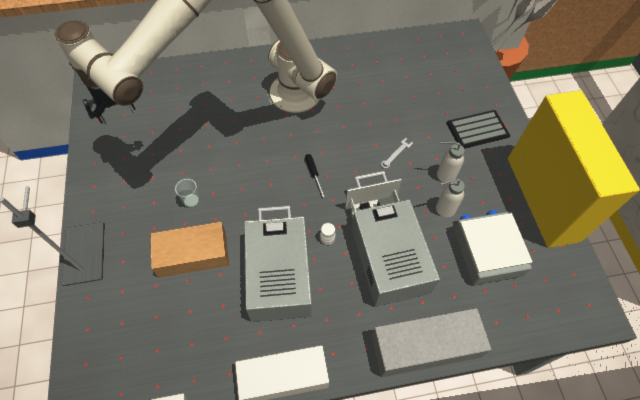

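The top view shows the left case (key near px (263,167)) with its chassis part-way out and its handle near (266,213). The right chassis is shut. I'll zoom in to measure.

```bash
python3 - <<'E'
from h import *
im=cv2.imread('pics/top0.png'); c=cv2.resize(im[75:235,190:350],None,fx=3.7,fy=3.7,interpolation=cv2.INTER_CUBIC); cv2.imwrite('pics/z1.png',c)
im=cv2.imread('pics/scene0.png'); c=cv2.resize(im[160:310,320:480],None,fx=4,fy=4,interpolation=cv2.INTER_CUBIC); cv2.imwrite('pics/z2.png',c[:600])
E
```

```text
(no output)
```

View pics/z1.png

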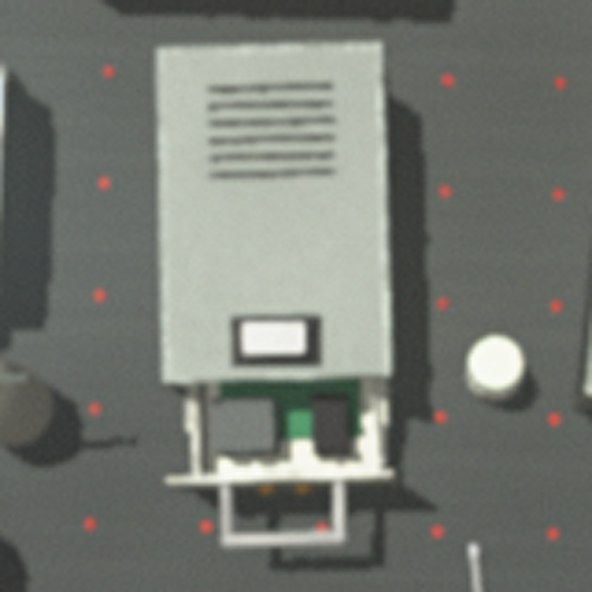

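View pics/z2.png

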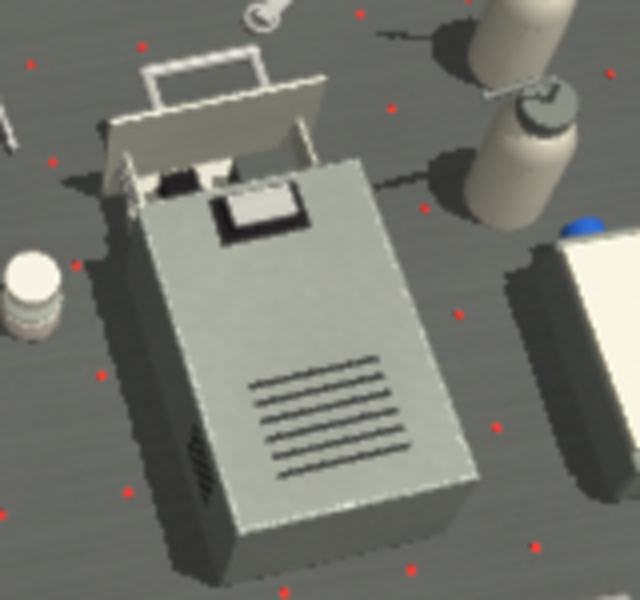

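```bash
python3 - <<'E'
from h import *
p=viewer.camera_params('top')
f=lambda u,v,z: ray(p,190+(u+.5)/3.7-.5,75+(v+.5)/3.7-.5,z)
for n,u,v,z in[('bl',156,47,.13),('br',383,42,.13),('fr',392,376,.13),('fl',163,383,.13),('key',274,338,.148),('barL',222,542,.112),('barR',345,539,.112),('panL',166,481,.128),('panR',394,474,.128),('jar',496,362,.075)]:
    print(n,f(u,v,z).round(4))
a=f(156,47,.13);b=f(383,42,.13);c=f(392,376,.13);d=f(163,383,.13)
ax=(a+b-c-d)/2; print('len',np.linalg.norm(ax),'yaw',np.degrees(np.arctan2(ax[1],ax[0])))
lat=(a+d-b-c)/2; print(np.linalg.norm(lat),'yaw',np.degrees(np.arctan2(-lat[0],lat[1])))
# bottles etc
for n,u,v,z in[('b1',182,178,.17),('b2',167,224,.17)]: print(n,ray(p,u,v,z))
im=cv2.imread('pics/top0.png')
p2=viewer.camera_params('scene')
g=lambda u,v,z: ray(p2,320+u/4,160+v/4,z)
print('scene key',g(263,203,.148),'bar',g(145,68,.108),g(258,50,.108))
E
```

```text
bl [0.8786 0.2806 0.13  ]
br [0.8874 0.0989 0.13  ]
fr [0.6172 0.085  0.13  ]
fl [0.6076 0.2653 0.13  ]
key [0.6427 0.1769 0.148 ]
barL [0.4838 0.2175 0.112 ]
barR [0.4882 0.1199 0.112 ]
panL [0.5304 0.2605 0.128 ]
panR [0.5397 0.0816 0.128 ]
jar [0.6379 0.0018 0.075 ]
len 0.2709504597371018 yaw 3.0946238538665782
0.18122030733353298 yaw 2.912563930189408
b1 [0.5999386  0.40286614 0.17      ]
b2 [0.46971656 0.43871579 0.17      ]
scene key [0.64691721 0.17921509 0.148     ] bar [0.48945913 0.12576932 0.108     ] [0.48898897 0.22043621 0.108     ]
```

```bash
cat >> h.py <<'E'
def shift(target,yaw=None):
    s=status.sense(); R=Rn.from_quat(s['eef_rot'])
    d=R.inv().apply(np.array(target)-s['position']); y=R.as_matrix()[:,1]
    hd=np.degrees(np.arctan2(y[1],y[0]))
    print('shift',d.round(4),'ty heading',hd.round(2), 'turn',None if yaw is None else ((hd-yaw+180)%360-180).round(2),'t',s['clock'],'pos',s['position'].round(4),'F',s['contact_force'].round(2),'gap',s['finger_gap'].round(4))
E
python3 - <<'E'
from h import *
shift([.487,.1705,.23],183)
E
```

```text
Traceback (most recent call last):
  File "h.py", line 17, in shift
    print('shift',d.round(4),'ty heading',hd.round(2), 'turn',None if yaw is None else ((hd-yaw+180)%360-180).round(2),'t',s['clock'],'pos',s['position'].round(4),'F',s['contact_force'].round(2),'gap',s['finger_gap'].round(4))
                                                                                                                                                                                                         ^^^^^^^^^^^^^^^^^^^^^
AttributeError: 'float' object has no attribute 'round'
```

```bash
sed -i "s/s\['finger_gap'\].round(4)/s['finger_gap']/" h.py
python3 - <<'E'
from h import *
shift([.487,.1705,.23],183)
E
```

```text
shift [-0.5158  0.6147  0.0015] ty heading 110.38 turn -72.62 t 0.1 pos [ 0.2175 -0.5853  0.2303] F [ 0.48 -0.37  0.36] gap 0.08547467503782755
```

```bash
python3 -m handwheel '[[-0.516,0.615,0,-72.6,0.47],[-0.516,0.615,0,-72.6,0.47],[-0.516,0.615,0,-72.6,0.47],[-0.516,0.615,0,-72.6,0.47],[-0.516,0.615,0,-72.6,0.47],[-0.516,0.615,0,-72.6,0.47],[-0.516,0.615,0,-72.6,0.47],[-0.516,0.615,0,-72.6,0.47],[-0.516,0.615,0,-72.6,0.47],[-0.516,0.615,0,-72.6,0.47],[-0.516,0.615,0,-72.6,0.47],[-0.516,0.615,0,-72.6,0.47],[-0.516,0.615,0,-72.6,0.47],[-0.516,0.615,0,-72.6,0.47],[-0.516,0.615,0,-72.6,0.47],[-0.516,0.615,0,-72.6,0.47],[-0.516,0.615,0,-72.6,0.47],[-0.516,0.615,0,-72.6,0.47],[-0.516,0.615,0,-72.6,0.47]]'
python3 - <<'E'
from h import *
shift([.487,.1705,.23],183)
im,p=grab('wrist','w1.png'); print(-np.array(p['R']).T@p['t'])
E
```

```text
clock: 2.0
position: [0.4865, 0.1697, 0.2309]
eef_rot: [0.725, -0.689, -0.0, 0.001]
contact_force: [-0.1, -0.8, 0.6]
finger_gap: 0.0401
shift [-0.0008 -0.0005  0.0009] ty heading -177.03 turn -0.03 t 2.0 pos [0.4865 0.1697 0.2309] F [-0.08 -0.84  0.63] gap 0.04007647343469492
[0.49078119 0.0916559  0.3734655 ]
```

View pics/w1.png

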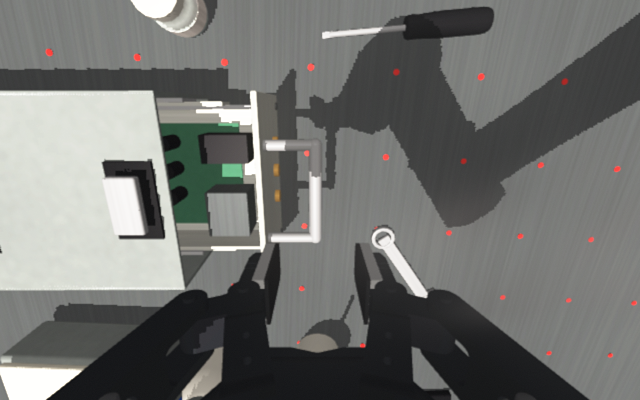

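The wrist view shows the bar at column ~316, rows 142–241, the panel's top edge at column ~258, and the key top around (125,207). Next I cast rays through these points.

```bash
python3 - <<'E'
from h import *
p=viewer.camera_params('wrist')
for n,u,v,z in[('bar1',316.5,144,.110),('bar2',315.5,239,.110),('pan',252,92,.128),('pan2',262,248,.128),('k',124,207,.148),('kc',105,180,.148),('kc',136,178,.148),('kc',145,236,.148),('kc',114,236,.148)]: print(n,ray(p,u,v,z).round(4))
E
```

```text
bar1 [0.4895 0.1248 0.11  ]
bar2 [0.4858 0.2174 0.11  ]
pan [0.5422 0.0847 0.128 ]
pan2 [0.5352 0.2205 0.128 ]
k [0.6434 0.1786 0.148 ]
kc [0.655  0.1566 0.148 ]
kc [0.6303 0.1537 0.148 ]
kc [0.6296 0.2037 0.148 ]
kc [0.6556 0.2051 0.148 ]
```

```bash
python3 -m handwheel '[[0,-0.001,0.045,0,0.47],[0,-0.001,0.09,0,0.47],[0,-0.001,0.12,0,0.47],[0,-0.001,0.139,0,0.47],[0,-0.001,0.139,0,0.47],[0,-0.001,0.139,0,0.0],[0,-0.001,0.139,0,0.0],[0,-0.001,0.139,0,0.0],[0,-0.001,0.139,0,0.0],[0,-0.001,0.139,0,0.0]]'

```

```text
clock: 3.05
position: [0.4891, 0.1706, 0.0941]
eef_rot: [0.725, -0.688, 0.001, -0.001]
contact_force: [-0.8, -2.0, 6.6]
finger_gap: 0.01
```

```bash
python3 -m handwheel '[[0,0.01,0,0,0],[0,0.02,0,0,0],[0,0.03,0,0,0],[0,0.04,0,0,0],[0,0.045,0,0,0],[0,0.05,0,0,0],[0,0.053,0,0,0],[0,0.053,0,0,0]]'

```

```text
clock: 3.85
position: [0.4371, 0.1678, 0.0941]
eef_rot: [0.726, -0.688, 0.001, -0.002]
contact_force: [4.0, -5.0, 4.8]
finger_gap: 0.0095
```

```bash
python3 -m handwheel '[[0,0.002,0,0,0],[0,0.004,0,0,0],[0,0.006,0,0,0],[0,0.006,0,0,0]]'

```

```text
clock: 4.25
position: [0.4311, 0.1675, 0.0941]
eef_rot: [0.726, -0.688, 0.001, -0.002]
contact_force: [3.4, -5.6, 5.3]
finger_gap: 0.0101
```

```bash
python3 -m handwheel '[[0,0.001,0,0,0],[0,0.002,0,0,0],[0,0.002,0,0,0]]'; python3 -m handwheel '[[0,0.001,0,0,0],[0,0.002,0,0,0],[0,0.002,0,0,0]]'
python3 - <<'E'
from h import *
im,p=grab('top','t2.png'); cv2.imwrite('pics/z3.png',cv2.resize(im[120:260,200:340,::-1],None,fx=4,fy=4,interpolation=cv2.INTER_CUBIC))
E
```

```text
clock: 4.55
position: [0.4294, 0.1674, 0.0941]
eef_rot: [0.726, -0.688, 0.001, -0.002]
contact_force: [4.9, -5.9, 4.7]
finger_gap: 0.0099
clock: 4.85
position: [0.4281, 0.1674, 0.0941]
eef_rot: [0.726, -0.688, 0.002, -0.003]
contact_force: [8.5, -6.9, 2.6]
finger_gap: 0.0098
```

View pics/z3.png

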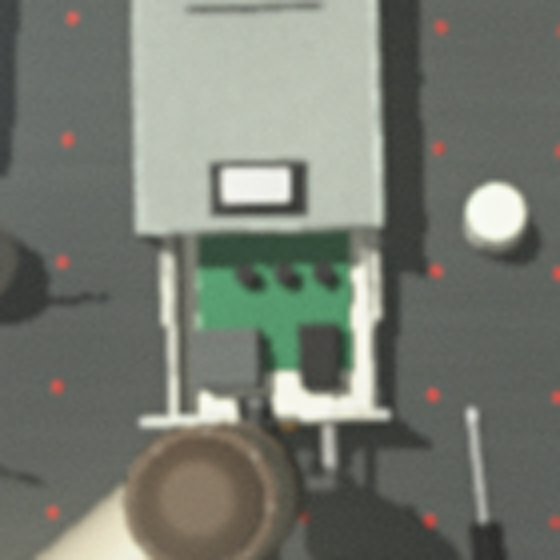

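```bash
python3 -m handwheel '[[0,0.001,0,0,0],[0,0.002,0,0,0],[0,0.002,0,0,0],[0,0.002,0,0,0]]'; 
python3 -m handwheel '[[0,0.001,0,0,0],[0,0.002,0,0,0],[0,0.002,0,0,0],[0,0.002,0,0,0]]'; 
```

```text
clock: 5.3
position: [0.428, 0.1674, 0.0941]
eef_rot: [0.726, -0.688, 0.003, -0.004]
contact_force: [16.1, -10.8, -2.5]
finger_gap: 0.0097
clock: 5.7
position: [0.4279, 0.1675, 0.0942]
eef_rot: [0.726, -0.688, 0.004, -0.005]
contact_force: [23.9, -14.1, -8.7]
finger_gap: 0.0096
```

At the end stop: the force is rising and the position has stopped changing. I'll relax the pull, open and lift.

```bash
python3 -m handwheel '[[0,-0.003,0,0,0],[0,-0.006,0,0,0],[0,-0.007,0,0,0.4],[0,-0.007,0,0,0.47],[0,-0.007,0,0,0.47],[0,-0.007,0,0,0.47],[0,-0.007,0,0,0.47]]'; 
python3 -m handwheel '[[0,0,-0.03,0,0.47],[0,0,-0.07,0,0.47],[0,0,-0.11,0,0.47],[0,0,-0.13,0,0.47],[0,0,-0.13,0,0.47]]'
python3 - <<'E'
from h import *
im,p=grab('wrist','w2.png')
shift([.643,.179,.20],183)
E
```

```text
clock: 6.4
position: [0.428, 0.1674, 0.0922]
eef_rot: [0.725, -0.688, -0.0, 0.0]
contact_force: [-0.4, 0.3, -0.3]
finger_gap: 0.0402
clock: 6.9
position: [0.4297, 0.1685, 0.2257]
eef_rot: [0.726, -0.688, 0.001, -0.004]
contact_force: [-0.5, 0.0, -0.7]
finger_gap: 0.0401
shift [ 1.000e-04 -2.147e-01  2.400e-02] ty heading -177.01 turn -0.01 t 6.95 pos [0.4285 0.1678 0.2235] F [-0.36  0.69  0.51] gap 0.04024827086134144
```

View pics/w2.png

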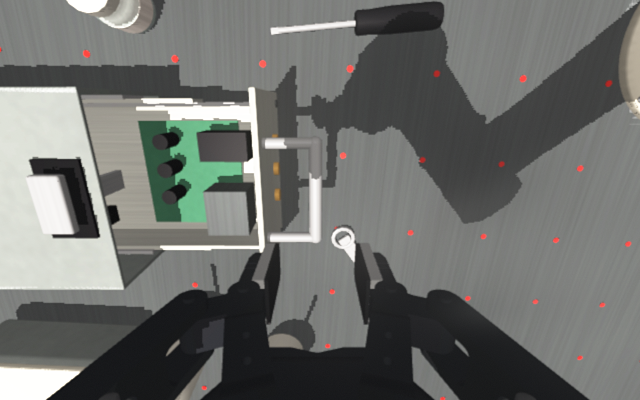

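The chassis stays out with the hand off: the bar is still at column ~316. I'll quantify that, then go above the key with the fingers shut.

```bash
python3 - <<'E'
from h import *
p=viewer.camera_params('wrist')
b=(ray(p,317,144,.110)+ray(p,315.5,239,.110))/2; k=ray(p,49,205,.148); print(b,k)
e=np.array([np.cos(np.radians(3)),np.sin(np.radians(3))]); print('ext',(np.array([.643,.179])-b[:2])@e-.081)
E
python3 -m handwheel '[[0,-0.04,0.0,0,0],[0,-0.09,0,0,0],[0,-0.13,0,0,0],[0,-0.17,0,0,0],[0,-0.2,0.01,0,0],[0,-0.215,0.02,0,0],[0,-0.215,0.024,0,0],[0,-0.215,0.024,0,0]]'
python3 - <<'E'
from h import *
im,p=grab('wrist','w3.png')
shift([.643,.179,.15],183)
E
```

```text
[0.42975167 0.16763334 0.11      ] [0.63939727 0.17616421 0.148     ]
ext 0.13255096112282294
clock: 7.75
position: [0.6416, 0.178, 0.1953]
eef_rot: [0.725, -0.689, -0.001, 0.003]
contact_force: [-0.4, -1.0, 0.4]
finger_gap: -0.0002
shift [-0.0007 -0.0014  0.0468] ty heading -177.01 turn -0.01 t 7.8 pos [0.6418 0.1783 0.1968] F [ 0.36 -0.05  0.42] gap -8.60279906727739e-05
```

View pics/w3.png

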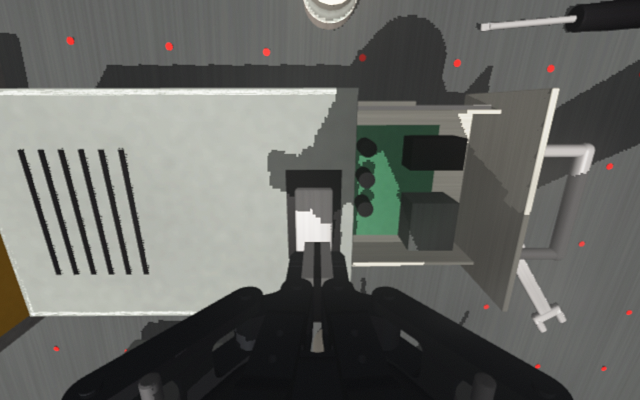

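```bash
python3 -m handwheel '[[0,-0.001,0.03,0,0],[0,-0.001,0.044,0,0],[0,-0.001,0.05,0,0],[0,-0.001,0.054,0,0],[0,-0.001,0.058,0,0],[0,-0.001,0.061,0,0],[0,-0.001,0.062,0,0],[0,-0.001,0.062,0,0]]'
python3 - <<'E'
from h import *
im,p=grab('wrist','w4.png')
E
```

```text
clock: 8.6
position: [0.6443, 0.1787, 0.1367]
eef_rot: [0.725, -0.688, 0.0, -0.0]
contact_force: [-2.2, -0.3, 2.7]
finger_gap: 0.0002
```

View pics/w4.png

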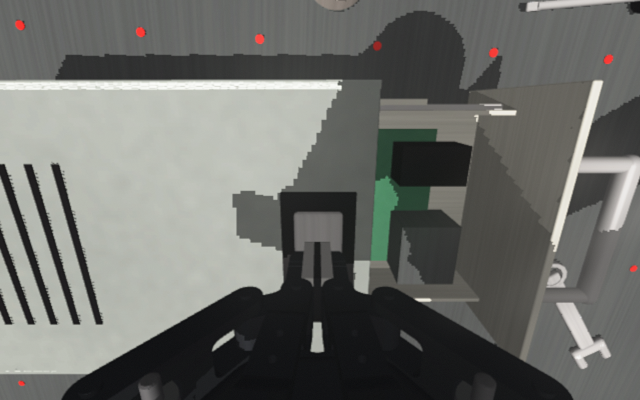

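The key (around (318,230)) is down about 11 mm. I'll check whether the chassis sprang back.

```bash
python3 - <<'E'
from h import *
p=viewer.camera_params('wrist')
for q in[(602,82,.128),(550,250,.128),(523,360,.128)]: print(ray(p,*q))
b=ray(p,627,190,.11);print(b)
E
python3 - <<'E'
from h import *
im,p=grab('top','t4.png'); cv2.imwrite('pics/z4.png',cv2.resize(im[120:260,200:340,::-1],None,fx=4,fy=4,interpolation=cv2.INTER_CUBIC))
E
```

```text
[0.5130924  0.08353052 0.128     ]
[0.51154445 0.17286999 0.128     ]
[0.50555643 0.25281329 0.128     ]
[0.4612073  0.13975774 0.11      ]
```

View pics/z4.png

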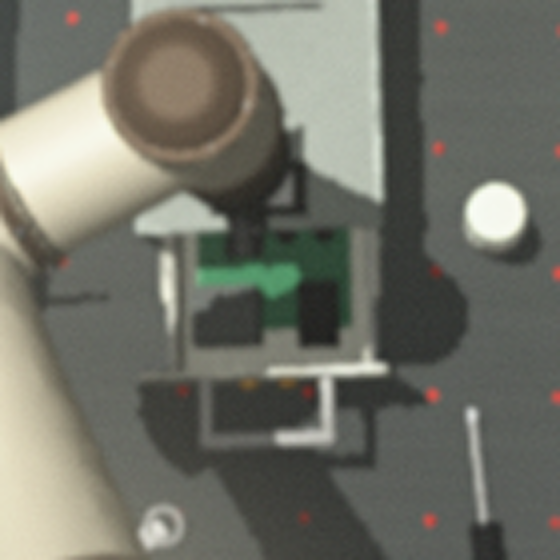

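Released: the chassis is now ~0.10 out. I'll lift and move in front of the bar.

```bash
python3 -m handwheel '[[0,0,-0.04,0,0],[0,0,-0.07,0,0],[0,0.04,-0.07,0,0],[0,0.08,-0.07,0,0],[0,0.12,-0.07,0,0],[0,0.16,-0.07,0,0],[0,0.2,-0.07,0,0],[0,0.235,-0.07,0,0],[0,0.235,-0.07,0,0],[0,0.235,-0.07,0,0]]'
python3 - <<'E'
from h import *
im,p=grab('wrist','w5.png')
shift([.409,.1665,.095],183)
E
```

```text
clock: 9.7
position: [0.4094, 0.1667, 0.2069]
eef_rot: [0.726, -0.688, 0.0, -0.001]
contact_force: [-0.3, 0.3, -0.2]
finger_gap: 0.0002
shift [0.0005 0.0013 0.1118] ty heading -176.99 turn 0.01 t 9.75 pos [0.4101 0.1669 0.2068] F [-0.21  0.73 -0.51] gap 0.00019575834679422645
```

View pics/w5.png

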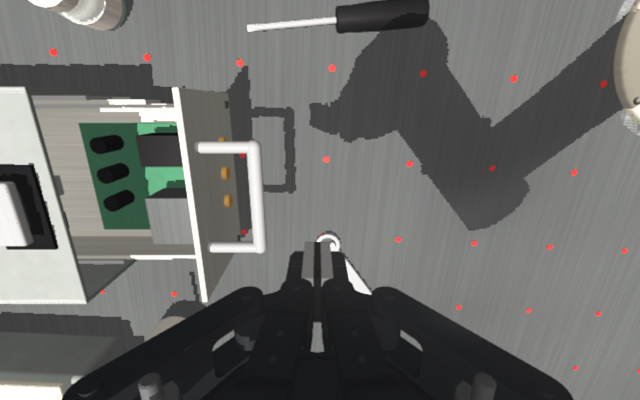

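The bar is at column ~257 and the fingers at ~317, so they clear it. I'll descend and push.

```bash
python3 -m handwheel '[[0,0,0.04,0,0],[0,0,0.08,0,0],[0,0,0.112,0,0],[0,0,0.112,0,0],[0,-0.015,0.112,0,0],[0,-0.025,0.112,0,0],[0,-0.035,0.112,0,0],[0,-0.045,0.112,0,0],[0,-0.055,0.112,0,0],[0,-0.065,0.112,0,0],[0,-0.075,0.112,0,0],[0,-0.085,0.112,0,0],[0,-0.095,0.112,0,0],[0,-0.105,0.112,0,0],[0,-0.115,0.112,0,0],[0,-0.12,0.112,0,0],[0,-0.12,0.112,0,0]]'
python3 - <<'E'
from h import *
im,p=grab('wrist','w6.png')
E
```

```text
clock: 11.45
position: [0.5302, 0.1728, 0.0941]
eef_rot: [0.725, -0.689, 0.0, -0.0]
contact_force: [0.0, -0.5, 0.4]
finger_gap: 0.0001
```

View pics/w6.png

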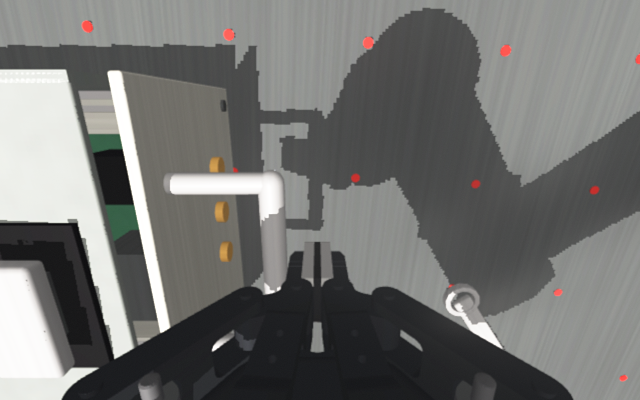

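```bash
python3 - <<'E'
from h import *
p=viewer.camera_params('wrist')
b=ray(p,273,220,.11); print(b)
e=np.array([np.cos(np.radians(3)),np.sin(np.radians(3))]); print('ext',(np.array([.643,.179])-b[:2])@e-.081)
E
python3 -m handwheel '[[0,-0.005,0,0,0],[0,-0.01,0,0,0],[0,-0.015,0,0,0],[0,-0.015,0,0,0]]'
python3 -m handwheel '[[0,-0.002,0,0,0],[0,-0.004,0,0,0],[0,-0.004,0,0,0]]'

```

```text
[0.55145623 0.14651131 0.11      ]
ext 0.012118642931880835
clock: 11.9
position: [0.5435, 0.173, 0.094]
eef_rot: [0.725, -0.689, -0.001, 0.001]
contact_force: [-2.7, -1.5, 0.7]
finger_gap: 0.0004
clock: 12.2
position: [0.5438, 0.1729, 0.0939]
eef_rot: [0.725, -0.689, -0.002, 0.004]
contact_force: [-14.5, 2.1, 7.1]
finger_gap: 0.0003
```

Hit a firm stop at x≈0.5438, which should be home. I'll back off, lift and check.

```bash
python3 -m handwheel '[[0,0.01,0,0,0],[0,0.04,0,0,0],[0,0.06,0,0,0],[0,0.06,-0.05,0,0],[0,0.06,-0.1,0,0],[0,0.06,-0.14,0,0],[0,0.06,-0.14,0,0],[0,0.06,-0.14,0,0]]'
python3 - <<'E'
from h import *
im,p=grab('wrist','w7.png')
E
```

```text
clock: 13.0
position: [0.489, 0.171, 0.2357]
eef_rot: [0.725, -0.688, 0.0, -0.002]
contact_force: [-1.4, -0.4, -0.6]
finger_gap: 0.0001
```

View pics/w7.png

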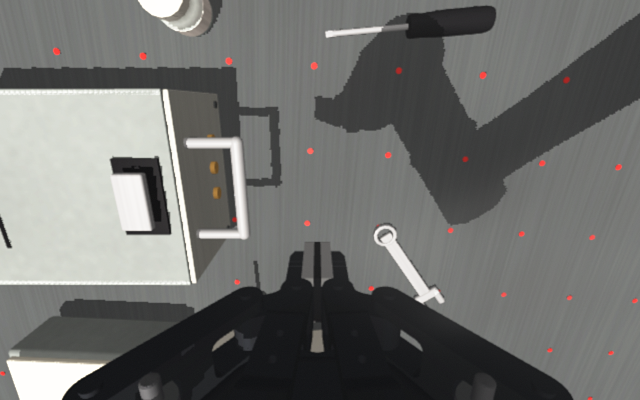

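The panel looks flush (edge at columns ~165–190, against the case roof) and the key looks up. I'll move clear and confirm from the fixed cameras.

```bash
python3 - <<'E'
from h import *
p=viewer.camera_params('wrist')
b=(ray(p,237,143,.11)+ray(p,243,236,.11))/2; k=np.mean([ray(p,u,v,.148) for u,v in((112,175),(144,174),(154,230),(122,232))],0); print(b,k)
e=np.array([np.cos(np.radians(3)),np.sin(np.radians(3))]); print('ext',(k[:2]-b[:2])@e-.081)
E
python3 -m handwheel '[[0.04,0.04,-0.02,0,0],[0.08,0.07,-0.02,0,0],[0.12,0.09,-0.02,0,0],[0.16,0.1,-0.02,0,0],[0.2,0.1,-0.02,0,0],[0.2,0.1,-0.02,0,0],[0.2,0.1,-0.02,0,0]]'
python3 - <<'E'
from h import *
im,p=grab('top','t8.png'); a=cv2.resize(im[60:260,120:480,::-1],None,fx=2.2,fy=2.2,interpolation=cv2.INTER_CUBIC); cv2.imwrite('pics/z8.png',a)
im,p=grab('scene','s8.png'); a=cv2.resize(im[120:310,140:500,::-1],None,fx=2.2,fy=2.2,interpolation=cv2.INTER_CUBIC); cv2.imwrite('pics/z9.png',a)
E
```

```text
[0.56105621 0.17500186 0.11      ] [0.63938712 0.17790603 0.148     ]
ext -0.002624446515521253
clock: 13.75
position: [0.3983, -0.0354, 0.2532]
eef_rot: [0.724, -0.689, -0.001, 0.001]
contact_force: [0.5, 0.5, -0.1]
finger_gap: 0.0001
```

View pics/z8.png

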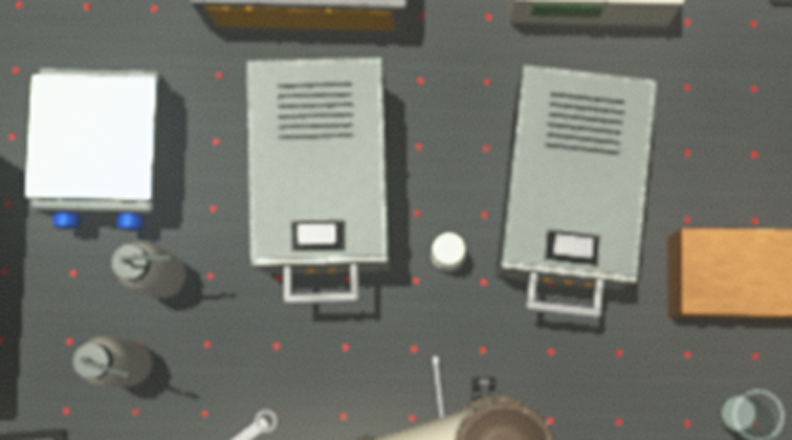

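View pics/z9.png

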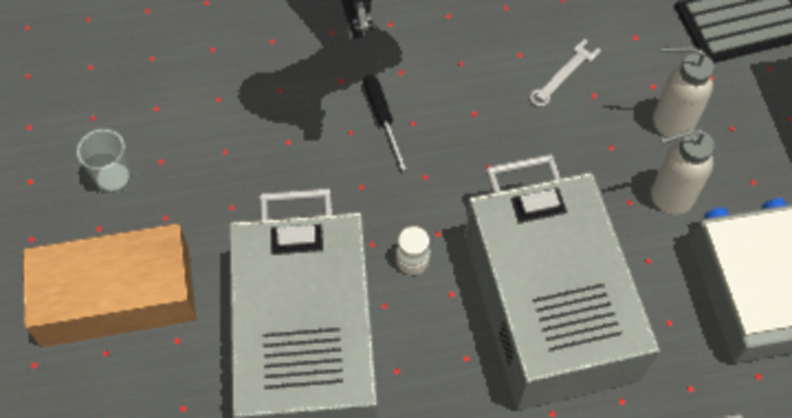

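Both views show the two chassis flush, both keys up and the bystanders undisturbed. The robot is clear of everything, so I'm handing in.

```bash
python3 -c "
from station import sign_off
print(sign_off())"
```

```text
the job is handed in; nothing more can be done
None
```

The left chassis has been cycled as asked and is home again; I handed the job in at about 14 s on the robot's clock. `sign_off` reports no verdict, so the results below rest on my own camera and force checks.

- **Pull and lock:** I gripped the bar and pulled about 61 mm to the end stop, where the force climbed to about 24 N along x with no further movement. That is above the 10 N given for the pull, but well under the 120 N wrist limit. With the hand lifted off, the chassis stayed out at about 0.1325 m by the wrist camera.
- **Release:** I pressed the key down about 11 mm, and the chassis sprang back to about 0.10 m out.
- **Push home:** I pushed the bar until it met a firm stop, with the force rising to about 14 N, then backed off.

**Last checks:**
- The overhead and scene views show both front panels flush with their cases and both keys up.
- The bystanders look to be where they were; I judged this by eye and did not measure it.
- The final wrist-camera estimate put the chassis at -2.6 mm, which is physically impossible. I put that down to a few millimetres of error in reading the pixels, and it agrees with home.
- The fingers are clear of everything, with only sensor noise (about 0.5 N) on the force reading.

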